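Earth-bond test of a die-cast box, held in the corner of the contact fixture

ROBOT

A 6-joint arm with a two-finger parallel gripper is mounted at the origin on the work surface. World frame = base frame: x ahead of the robot, y to its left, z up, the work surface at z = 0. Lengths are in mm, angles in rad, forces in N, time in s.
With the tool pointing down it reaches from about 400 to 925 mm from the base axis. Payload 12.5 kg.
Tool frame: the origin (TCP) lies midway between the tips of the shut fingers; the grasp point (between the pads) lies 19 mm behind it (env.pinch_z is the z of the grasp point in the tool frame, in mm); z points along the fingers, y is the line along which they close (so a half turn about z gives the same grasp; the last joint's range is limited). The gripper opens to 95 mm and grips with 3 to 60 N. Pads are 20 mm wide; open, the fingers measure 119 mm over their backs; the gripper's body (75 mm by 180 mm) begins 59 mm behind the grasp point.
Start: joints at [-0.106, 0.491, 1.559, -0, 1.092, -0.106], TCP at [625.017, 0.021, 214.661] pointing down, gripper open.
Joint ranges: [-3.1, 3.1], [-0.84, 2.19], [0.05, 2.79], [-1.13, 4.28], [0.06, 2.93], [-2.69, 2.69]. Speed limits (rad/s): [2.22, 2.22, 2.79, 3.14, 3.14, 3.14].

INTERFACE

Orientations are given as [roll, pitch, yaw] about the fixed x, y, z axes, in that order (R = Rz(yaw) Ry(pitch) Rx(roll)).
In Python, from cell import env, eyes gives the robot as it stands.
- The arm moves only by the shell command python3 -m inch 'ROWS'. ROWS is JSON, a list of rows, each a list of 3 entries, a list of its own where there are three numbers: the shift along the tool's x, y, z in units of 60 mm (1.0 is 60 mm), then the turn about the tool's z in units of 5 degrees (1.0 is 5 degrees), then the closure, from -1 (fully open) to 1 (shut). In form: [[[tx, ty, tz], turn, claw], ...]. A call has exactly 10 rows; each row shifts and turns the commanded pose from where the row before left it, along the tool's axes as they then stand; what a row does not reach is not made up. A row lasts 1/8 s, in which the tool goes at most 62.5 mm and 10.7 degrees, less where a joint would pass 70% of its speed; a pose out of reach is approached as far as the arm can. A call is refused whole if a number of a shift passes 1 or a number of a turn 1, either way. A call with a gripper value outside its range is refused whole. The fingers move at their own pace and stop on an object; the grip force is fixed at half the most. Time passes only in rows, so rows that do not move let the fingers close, or fill a call up. It gives the time, the measured TCP pose, the force, the opening and the grip force at its end, in the units of the state.
- env.state(): the state, without advancing time (a new reading comes with each control period).
- eyes.read_camera(name): name is "scene" or "side" or "wrist"; returns a dict with "pixels" (480x640x3 uint8, red, green, blue), "fx", "fy", "cx", "cy" (pixels), "extrinsics" (4x4, takes a point from world to camera coordinates). Camera axes: x right, y down, z forward; pixel columns grow to the right and rows downward; lengths in mm; the calibration is good to about 2 mm. A picture is of the moment at which its call begins. There is no depth.
- env.job_done(): hands the job in; it is judged then, once.
Trained networks look in a picture, given as the dict that the camera call returned (one of the last four; its "shot" number tells which), for a name from the list of things; names that differ only in an ending like _2 or _b are one class to them, and where a whole thing is asked for, a point or a joint stands for the part that bears it (a point fixed in the world has none). Each returns a list of dicts, best first, with "score" (0 to 1); they miss things now and then, are a little off and sometimes report something else, mostly with a low value. They report only what shows in the picture. A call takes as long as a camera call. They do not tell look-alikes from the thing itself.
- eyes.boxes_of(name, picture): "centre" ([row, column] in pixels, amid what is visible of it).
- eyes.cut_out(name, picture): "mask" (480x640 bool, what is visible of it) and "centre" ([row, column] in pixels, amid what is visible of it).
- eyes.spot_point(name, picture): "centre" ([row, column] in pixels: a listed point, or the origin of a listed thing).
The state is a dict: "t": time; "joints": joint angles; "qvel": joint speeds; "tau": joint torques, N m; "eef_pos": TCP position; "tcp_rot": TCP orientation; "ft_force": force on the tool from outside, world axes, zero at the start; "moment": the same for the moment, N m; "opening": opening from 0.0 (shut) to 1.0 (fully open); "grip_force": force on a finger pad.
Only numpy, scipy, OpenCV 4.12 (cv2) and the standard library are available. Lean on these libraries where they do the work, as an engineer would, in place of code of your own. Each camera call takes 0.05 s, during which the arm holds its last target. There are 200 camera calls.

TASK

Test the earth bond of the larger die-cast box, the one with the cable gland: on the tester's control box press the round key to clear it, then the square key to choose the test, then the long key to arm it, one key at a time, leaving the narrow key alone. Then put the box flat on the plate of the contact fixture, gland end away from the end bar, and push it fully home into the corner, its long side and its plain end squarely and firmly against both brass bars at once. The armed tester measures for as long as both bars are touched, so finish while still holding the box pressed there; leave the other things on the bench where they are.

Things in the scene. Friction and masses are not known exactly. Their poses are not given: they have to be found in the camera images.
- box: die-cast aluminium box to be tested, lid up on the bench: 56 mm in x, 100 mm in y, 55 mm high, upright flat sides, about 0.45 kg, four screws and a blank label on the lid. Origin: centre of the underside of the casting. A black cable gland (23 mm across, 22 mm long, axis 28 mm above the underside) sticks out of its +y end; the -y end is plain
- gland_tip (a point): outer end of the gland of the box, 72 mm along +y from the box's origin, 28 mm above its underside
- fixture: contact fixture, fixed: black plate 130 mm (x) x 170 mm (y) x 12 mm thick on the bench, with two brass contact bars standing on it in an L, each backed on its outside by a grey insulator 16 mm high. Origin: centre of the plate's underside; x away from the robot, y to its left (yawed a little). Beyond it, 2 cm clear or more, is a parts tray 45 mm high
- corner (a point): where the inner faces of the two brass bars would meet, at the plate's top (12 mm above the bench), with the fixture's axes: the long bar's face is the plane x = 0, the end bar's the plane y = 0, the seat lies at x < 0, y > 0. A box that is home has its origin at x = -28, y = +50, z = 0 mm, its axes along these, its +x side on the long bar, its plain end on the end bar
- long_bar: brass contact bar at the far side (+x) of the seat, rigid: 90 mm long along the fixture's y, 12 mm thick, its top 18 mm above the plate (30 mm above the bench). Smooth (friction about 0.25, like the plate's). The tester needs over 2 N on it; a push of 10 to 15 N is right. Origin: middle of the foot of its inner face
- end_bar: brass contact bar at the right-hand side (-y) of the seat, rigid: 56 mm long along the fixture's x, 12 mm thick, its top 18 mm above the plate. Smooth like the long bar; it too needs over 2 N, best a push of 10 to 15 N. Origin: middle of the foot of its inner face
- control: the tester's control box, fixed: grey, 110 mm (x) x 150 mm (y) x 48 mm high, origin: centre of the underside, x away from the robot, y to the left. Four white spring keys stand 10 mm proud of its top and go 5 mm down: three along its far edge (from left: round, square, narrow; 45 mm apart), the long one alone in the middle of its near edge, 52 mm nearer
- key_round_top (a point): centre of the top of the round key (19 mm across), left in the far row: clear. 58 mm above the bench when up
- key_square_top (a point): centre of the top of the square key (18 x 18 mm), middle of the far row: earth-bond test
- key_narrow_top (a point): centre of the top of the narrow key (10 mm wide in y, 26 mm in x), right in the far row: another test, not wanted
- key_long_top (a point): centre of the top of the long key (50 mm in y, 16 mm in x), alone at the near edge: arm
- key_round (a joint): round key; joint value 0 = up, 0.005 = fully down. Spring: starts to move at about 1.5 N, fully down at 5 N; it counts as pressed beyond 0.003 m and springs back when let go
- key_square (a joint): square key; joint value 0 = up, 0.005 = fully down. Spring: starts to move at about 1.5 N, fully down at 5 N; it counts as pressed beyond 0.003 m and springs back when let go
- key_narrow (a joint): narrow key; joint value 0 = up, 0.005 = fully down. Spring: starts to move at about 1.5 N, fully down at 5 N; it counts as pressed beyond 0.003 m and springs back when let go
- key_long (a joint): long key; joint value 0 = up, 0.005 = fully down. Spring: starts to move at about 1.5 N, fully down at 5 N; it counts as pressed beyond 0.003 m and springs back when let go
- spare_box: smaller die-cast aluminium box, 45 x 75 x 40 mm, without a gland; not part of this job
- screwdriver: black-handled screwdriver lying near the robot
- crimp_tool: hand crimping pliers, about 200 mm long, lying at the left, 20 mm high
- tape_roll: roll of clear tape lying flat, 90 mm across, 19 mm high
- cleaner: white bottle with a black cap, 56 mm across, 150 mm tall
- spare_gland: loose black cable gland standing on end, 23 mm across, 28 mm tall
Mind the look-alikes: they are no part of the job. What is shaped like the box but blue is not meant.

How it is judged (in metres and radians):
On the way, in this order (a step that is already met when the one before it is completed fails the run):
1. the round key is pressed, alone (value of joint key_round above 0.003 m and value of joint each of key_square, key_narrow, key_long below 0.002 m), for 0.04 s.
2. the square key is pressed, alone (value of joint key_square above 0.003 m and value of joint each of key_round, key_narrow, key_long below 0.002 m), for 0.04 s.
3. the long key is pressed, alone (value of joint key_long above 0.003 m and value of joint each of key_round, key_square, key_narrow below 0.002 m), for 0.04 s.
At the end, for the whole second after the job is handed in: box flat on the plate (3 mm, 2 degrees), gland away from the end bar, square within 1.7 degrees, home within 2.5 mm, fingers on it with over 2 N, pressing on the long bar and on the end bar with over 2 N each, all through the last second (contact force between box and long_bar above 2 N and contact force between box and end_bar above 2 N and contact force between the fingers and box above 2 N and x of box in the frame of corner between -0.031 and -0.0255 m and y of box in the frame of corner between 0.0475 and 0.053 m and z of box in the frame of corner below 0.003 m and angle between box's own z axis and vertical below 0.035 rad and angle between the y axis of box and the y axis of corner, either way round below 0.03 rad and y of gland_tip in the frame of corner above 0.1 m and linear speed of box below 0.01 m/s); the arm keeps its last pose, push and grip.
It fails at once if the narrow key is pressed (value of joint key_narrow above 0.003 m).
It fails at once if two keys are down at once (value of joint each of key_round, key_square above 0.003 m or value of joint each of key_round, key_narrow above 0.003 m or value of joint each of key_round, key_long above 0.003 m or value of joint each of key_square, key_narrow above 0.003 m or value of joint each of key_square, key_long above 0.003 m or value of joint each of key_narrow, key_long above 0.003 m).
It fails at once if another thing on the bench is shifted by more than 3 cm (distance of any of spare_box, screwdriver, crimp_tool, tape_roll, cleaner, spare_gland from where it was at the start of the episode above 0.03 m).
It also fails if it takes over 72 s, if anything falls off the work surface, if the arm or the gripper's body presses on something with over 40 N, if the wrist force passes 120 N, or if a joint passes its speed limit or range.

## Working session

There is one attempt and no reset: what is moved stays moved. The work goes in short steps, Python scripts to look and compute and a shell command to move; the robot and the scene stay as the last step left them, time stands still between calls to the robot, and variables do not carry over. Pictures are saved under pics/ and viewed, at most 10 in all, crops included, and the job is handed in when it is done.

```bash
ls; mkdir -p pics; cat > h.py <<'E'
import numpy as np, cv2, sys
from cell import env, eyes
def save(p,n): cv2.imwrite('pics/'+n,cv2.cvtColor(p['pixels'],cv2.COLOR_RGB2BGR))
def ray(p,rc):
    E=np.array(p['extrinsics']);R=E[:3,:3];o=-R.T@E[:3,3]
    d=R.T@np.array([(rc[1]-p['cx'])/p['fx'],(rc[0]-p['cy'])/p['fy'],1]);return o,d/np.linalg.norm(d)
def atz(p,rc,z):
    o,d=ray(p,rc);return o+d*(z-o[2])/d[2]
def tri(rs):
    A=np.zeros((3,3));b=np.zeros(3)
    for o,d in rs:
        M=np.eye(3)-np.outer(d,d);A+=M;b+=M@o
    x=np.linalg.solve(A,b);return x,max(np.linalg.norm((np.eye(3)-np.outer(d,d))@(x-o)) for o,d in rs)
def proj(p,X):
    E=np.array(p['extrinsics']);c=E[:3,:3]@X+E[:3,3];return np.array([p['fy']*c[1]/c[2]+p['cy'],p['fx']*c[0]/c[2]+p['cx']])
E
python3 - <<'E'
from h import *
P={n:eyes.read_camera(n) for n in('scene','side','wrist')}
for n,p in P.items():
    save(p,n+'0.png'); print(n,'cam',ray(p,(240,320))[0].round())
for t in ['box','gland_tip','corner','key_round_top','key_square_top','key_narrow_top','key_long_top','long_bar','end_bar','fixture','control','spare_box']:
    for n,p in P.items():
        print(t,n,[(np.round(d['centre']).tolist(),round(d['score'],2)) for d in eyes.spot_point(t,p)][:3])
print(env.state())
E
```

```text
pics
scene cam [939. 819. 798.]
side cam [ 378. -697.  767.]
wrist cam [625.  68. 384.]
box scene [([394.0, 273.0], 0.93), ([318.0, 408.0], 0.69), ([294.0, 466.0], 0.67)]
box side [([191.0, 387.0], 0.94), ([215.0, 214.0], 0.66), ([212.0, 274.0], 0.61)]
box wrist [([273.0, 323.0], 0.5)]
gland_tip scene [([309.0, 458.0], 0.88), ([337.0, 432.0], 0.75), ([352.0, 281.0], 0.67)]
gland_tip side [([181.0, 274.0], 0.92), ([197.0, 382.0], 0.79), ([196.0, 239.0], 0.72)]
gland_tip wrist []
corner scene [([245.0, 269.0], 0.79)]
corner side [([288.0, 371.0], 0.73)]
corner wrist []
key_round_top scene [([176.0, 286.0], 0.44)]
key_round_top side [([281.0, 350.0], 0.56)]
key_round_top wrist []
key_square_top scene [([166.0, 279.0], 0.51)]
key_square_top side [([403.0, 330.0], 0.59)]
key_square_top wrist []
key_narrow_top scene [([176.0, 282.0], 0.55)]
key_narrow_top side [([432.0, 328.0], 0.56)]
key_narrow_top wrist []
key_long_top scene [([162.0, 293.0], 0.61)]
key_long_top side [([404.0, 299.0], 0.52)]
key_long_top wrist []
long_bar scene [([262.0, 281.0], 0.47)]
long_bar side [([269.0, 363.0], 0.4
[... 627 characters left out ...]
rist [([215.0, 316.0], 0.71)]
{'t': 1.95, 'joints': array([-1.05593918e-01,  4.90876699e-01,  1.55890746e+00, -4.08139492e-05,
        1.09173664e+00, -1.05629023e-01]), 'qvel': array([ 0.00032496, -0.00084351,  0.00119015, -0.0003031 ,  0.00056575,
        0.00067799]), 'tau': array([-1.45169911e-04, -6.12465620e+01, -2.58429015e+01,  6.93168794e-02,
        4.45588538e-02, -1.75796504e-05]), 'eef_pos': array([6.25002366e+02, 1.63716636e-02, 2.14672853e+02]), 'tcp_rot': array([3.14152502e+00, 4.35949834e-05, 1.57085024e+00]), 'ft_force': array([-0.55096732,  0.07884656,  0.6756362 ]), 'moment': array([ 0.02186744, -0.02153085, -0.01857152]), 'grip_force': 0.0, 'opening': 0.9986301747139601}
```

View images.

View pics/scene0.png

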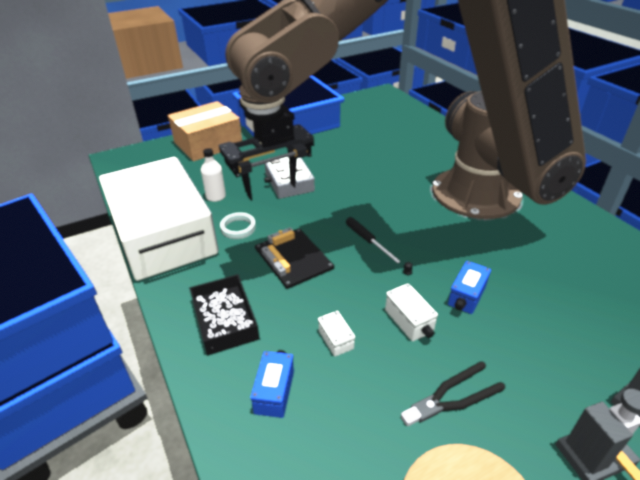

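View pics/side0.png

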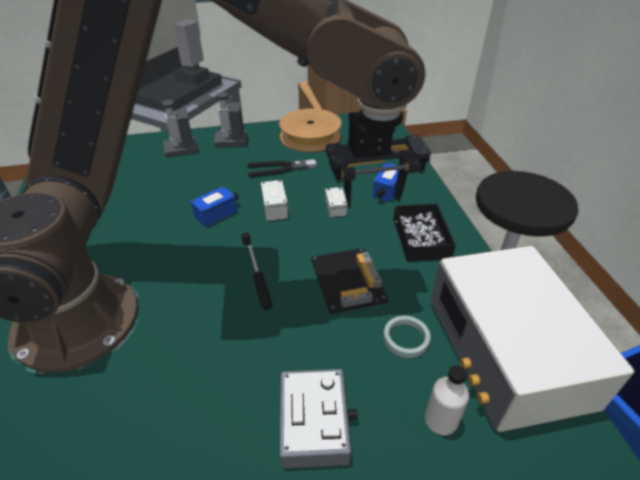

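Scene view: the grey-white box with a gland is at (row 312, col 410) with its gland at (332,430). The blue look-alikes are at (385,273) and (287,470), and the spare box without a gland is at (333,336). The only grey box with a gland is the one meant. Side view: the control box is at (420,313), with round (383,327), square (408,330), narrow (433,331) and long (408,298).

```bash
python3 - <<'E'
from h import *
s=eyes.read_camera('side');c=eyes.read_camera('scene')
for n,rc in dict(rnd=(383,327),sq=(408,330),nar=(433,331),lng=(408,298)).items(): print(n,atz(s,rc,58).round(1))
print('ctrl tri',tri([ray(s,(420,313)),ray(c,(183,289))]))
print('fix tri',tri([ray(s,(281,351)),ray(c,(259,290))]))
print('corner tri',tri([ray(s,(288,371)),ray(c,(245,269))]))
print('box',tri([ray(s,(212,274)),ray(c,(318,408))]), 'gland',tri([ray(s,(181,274)),ray(c,(337,432))]))
for n,p in(('side',s),('scene',c)):
  for d in eyes.cut_out('box',p):
    m=d['mask'];print(n,d['score'],np.round(d['centre']),m.sum(),p['pixels'][m].mean(0).round())
a=cv2.cvtColor(c['pixels'],cv2.COLOR_RGB2BGR)[265:365,320:480];b=cv2.cvtColor(s['pixels'],cv2.COLOR_RGB2BGR)[150:250,220:380]
cv2.imwrite('pics/crop1.png',cv2.resize(np.hstack([a,b]),(800,250),interpolation=cv2.INTER_CUBIC))
E
```

```text
rnd [ 475.9 -280.1   58. ]
sq [ 471.1 -325.7   58. ]
nar [ 463.6 -367.    58. ]
lng [ 419.7 -315.5   58. ]
ctrl tri (array([ 446.25589787, -310.94340865,   -1.62130953]), np.float64(1.2207003475096498))
fix tri (array([591.73280165,  -3.21108567,  -1.45211516]), np.float64(0.1215008406244218))
corner tri (array([623.60876016, -52.10568657,  20.66097078]), np.float64(0.831599071291447))
box (array([451.775307  , 287.89157583,  -5.22336688]), np.float64(1.107831493123087)) gland (array([464.79727776, 376.37355742,  34.16369538]), np.float64(1.990002451983549))
side 0.94 [185. 386.] 711 [ 58.  84. 133.]
side 0.81 [201. 275.] 817 [171. 177. 175.]
side 0.74 [205. 212.] 1224 [ 52.  82. 141.]
scene 0.8 [314. 410.] 1925 [206. 210. 208.]
scene 0.71 [388. 273.] 2193 [ 98. 148. 222.]
scene 0.59 [284. 469.] 1447 [ 89. 134. 202.]
scene 0.54 [231. 363.] 383 [44. 50. 50.]
```

View pics/crop1.png

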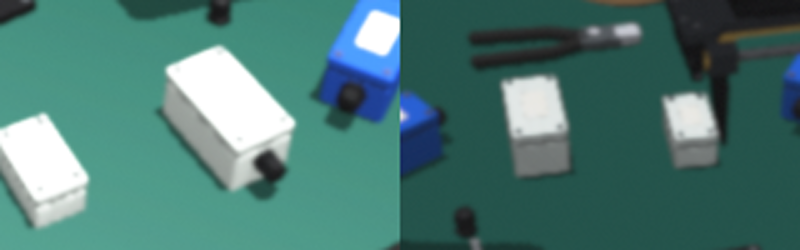

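The crop confirms it: the grey casting with the black gland, left panel centre, is the one meant; the smaller grey box beside it has no gland. I'll move over the control box now, with the fingers shutting on the way.

```bash
python3 -m inch '[[[-0.55,-0.3,0],0,1],[[-0.55,-0.3,0],0,1],[[-0.55,-0.3,0],0,1],[[-0.55,-0.3,0],0,1],[[-0.55,-0.3,0],0,1],[[-0.55,-0.3,0],0,1],[[-0.55,-0.3,0],0,1],[[-0.55,-0.3,0],0,1],[[-0.55,-0.3,0],0,1],[[-0.55,0,0],0,1]]'
python3 - <<'E'
from h import *
w=eyes.read_camera('wrist');save(w,'w1.png')
for t in ['key_round_top','key_square_top','key_narrow_top','key_long_top']:
    print(t,[(np.round(d['centre']).tolist(),round(d['score'],2),atz(w,d['centre'],58).round(1)) for d in eyes.spot_point(t,w)][:2])
s=env.state();print(s['t'],s['eef_pos'],s['tcp_rot'],s['opening'])
E
```

```text
t: 3.4
eef_pos: [462.0, -331.1, 215.0]
tcp_rot: [3.141, 0.0, 1.57]
ft_force: [0.4, 0.1, 0.1]
opening: 0.023
grip_force: 0.0
key_round_top [([165.0, 342.0], 0.59, array([ 475.8, -276.8,   58. ]))]
key_square_top [([217.0, 334.0], 0.55, array([ 468.8, -321.3,   58. ]))]
key_narrow_top [([265.0, 326.0], 0.71, array([ 462. , -364.3,   58. ]))]
key_long_top [([206.0, 280.0], 0.72, array([ 422.2, -311.7,   58. ]))]
3.65 [ 462.91516049 -329.50773579  214.50457681] [-3.14138859e+00 -4.16587115e-04  1.57065067e+00] 0.0023431486813643826
```

View pics/w1.png

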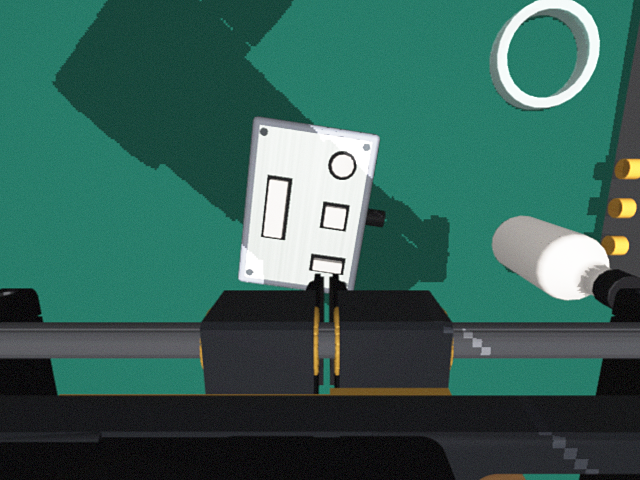

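The wrist view agrees with the networks: round (165,342), square (217,334), narrow (265,327), long (207,278). Pressing the round key.

```bash
python3 -m inch '[[[0.22,0.05,0.4],0,1],[[0.22,0.05,0.6],0,1],[[0.22,0.06,0.6],0,1],[[0.2,0.05,0.6],0,1],[[0,0,0.2],0,1],[[0,0,0],0,1],[[0,0,0.13],0,1],[[0,0,0.13],0,1],[[0,0,0.03],0,1],[[0,0,0],0,1]]'
```

```text
t: 4.9
eef_pos: [476.0, -278.9, 53.6]
tcp_rot: [3.14, 0.001, 1.571]
ft_force: [0.3, -3.0, 4.5]
opening: 0.001
grip_force: 2.3
```

```bash
python3 -m inch '[[[0,0,-0.2],0,1],[[0,0,-0.2],0,1],[[-0.36,-0.06,0],0,1],[[-0.36,-0.06,0],0,1],[[0,0,0],0,1],[[0,0,0.11],0,1],[[0,0,0.13],0,1],[[0,0,0.13],0,1],[[0,0,0.03],0,1],[[0,0,0],0,1]]'
```

```text
t: 6.15
eef_pos: [468.3, -321.1, 53.3]
tcp_rot: [-3.141, -0.0, 1.571]
ft_force: [-1.6, 2.3, 6.1]
opening: 0.006
grip_force: 2.7
```

Next the long key at (421,-313): dx -47, dy +8.

```bash
python3 -m inch '[[[0,0,-0.2],0,1],[[0,0,-0.2],0,1],[[0.06,-0.4,0],0,1],[[0.07,-0.38,0],0,1],[[0,0,0],0,1],[[0,0,0.11],0,1],[[0,0,0.13],0,1],[[0,0,0.13],0,1],[[0,0,0.03],0,1],[[0,0,0],0,1]]'
```

```text
t: 7.4
eef_pos: [422.1, -313.8, 53.3]
tcp_rot: [3.141, 0.0, 1.571]
ft_force: [0.5, 1.3, 5.9]
opening: 0.004
grip_force: 2.7
```

```bash
python3 -m inch '[[[0,0,-0.6],0,-1],[[0,0,-0.8],0,-1],[[0.5,0.1,-0.8],0,-1],[[0.7,0.1,0],0,-1],[[0.7,0.1,0],0,-1],[[0.7,0.1,0],0,-1],[[0.7,0.1,0],0,-1],[[0.7,0.1,0],0,-1],[[0.6,0.1,0],0,-1],[[0.5,0.1,0],0,-1]]'
python3 - <<'E'
from h import *
w=eyes.read_camera('wrist');save(w,'w2.png')
for t in ['corner','long_bar','end_bar','fixture']:
    print(t,[(np.round(d['centre']).tolist(),round(d['score'],2),atz(w,d['centre'],0 if t=='fixture' else 12).round(1)) for d in eyes.spot_point(t,w)][:3])
s=env.state();print(s['t'],s['eef_pos'],s['tcp_rot'],s['ft_force'])
E
```

```text
t: 8.65
eef_pos: [469.7, -6.3, 185.0]
tcp_rot: [-3.141, -0.0, 1.572]
ft_force: [0.2, -0.6, -0.4]
opening: 0.978
grip_force: 0.0
corner [([276.0, 486.0], 0.98, array([621.3, -55.7,  12. ]))]
long_bar [([213.0, 487.0], 0.88, array([615.6,   4.8,  12. ]))]
end_bar [([278.0, 442.0], 0.75, array([580. , -57.6,  12. ]))]
fixture [([219.0, 449.0], 0.67, array([585.5,  -3. ,   0. ]))]
8.9 [469.54401517  -8.0594781  185.00438041] [-3.14117916e+00  6.48039969e-05  1.57120168e+00] [-0.1288705  -0.3204926   0.09225396]
```

View pics/w2.png

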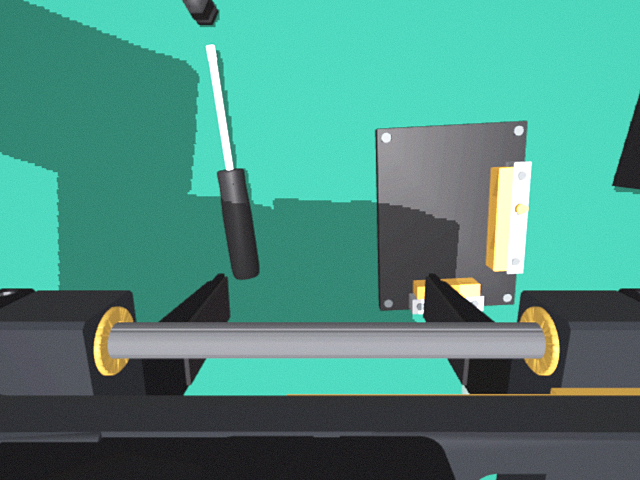

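Wrist view: the fixture plate corners are at (130,377), (121,527), (305,515) and (308,380). The long bar is at (218,500), the end bar at (288,446), and the screwdriver at left (225,238). Next, over to the box.

```bash
python3 - <<'E'
from h import *
w=eyes.read_camera('wrist')
q=[atz(w,r,12)[:2].round(1) for r in((130,377),(121,527),(305,515),(308,380))];print(q)
print('bar edge left top z30',atz(w,(166,491),30).round(1),atz(w,(269,487),30).round(1),'end',atz(w,(282,413),30).round(1),atz(w,(279,480),30).round(1))
E
python3 -m inch '[[[0.5,0,0],0,-1],[[0.5,0,0],0,-1],[[0.5,0,0],0,-1],[[0.5,0,0],0,-1],[[0.5,0,0],0,-1],[[0.5,0,0],0,-1],[[0.5,0,0],0,-1],[[0.1,0,0],0,-1],[[0,0,0],0,-1],[[0,0,0],0,-1]]'
python3 - <<'E'
from h import *
w=eyes.read_camera('wrist');save(w,'w3.png')
for t in ['box','gland_tip']:
    print(t,[(np.round(d['centre']).tolist(),round(d['score'],2),atz(w,d['centre'],0 if t=='box' else 28).round(1)) for d in eyes.spot_point(t,w)][:3])
s=env.state();print(s['t'],s['eef_pos'],s['tcp_rot'],s['ft_force'])
for d in eyes.cut_out('box',w)[:2]:
    c=max(cv2.findContours(d['mask'].astype(np.uint8),0,1)[0],key=cv2.contourArea);print(d['score'],cv2.minAreaRect(c))
E
```

```text
[array([513.3,  75.1]), array([641.6,  82.5]), array([652. , -86.9]), array([521.7, -90.1])]
bar edge left top z30 [607.2  45.5  30. ] [613.2 -44.7  30. ] end [547.8 -57.   30. ] [607.9 -54.1  30. ]
t: 10.2
eef_pos: [469.8, 207.2, 185.2]
tcp_rot: [-3.142, 0.0, 1.57]
ft_force: [-0.1, -0.5, -0.8]
opening: 1.0
grip_force: 0.0
box [([126.0, 308.0], 0.85, array([453.4, 294.1,   0. ])), ([120.0, 134.0], 0.77, array([299. , 299.7,   0. ]))]
gland_tip [([70.0, 188.0], 0.9, array([360.4, 335.5,  28. ])), ([26.0, 306.0], 0.65, array([454.4, 366.9,  28. ]))]
10.35 [469.74382079 207.50257071 185.3124051 ] [3.14147328e+00 5.78161317e-05 1.56978717e+00] [0.28409468 0.27880749 0.13241086]
0.87 ((118.0897216796875, 111.77899932861328), (99.42964172363281, 163.79762268066406), 55.784297943115234)
0.73 ((627.0, 136.0), (70.0, 24.0), 90.0)
```

View pics/w3.png

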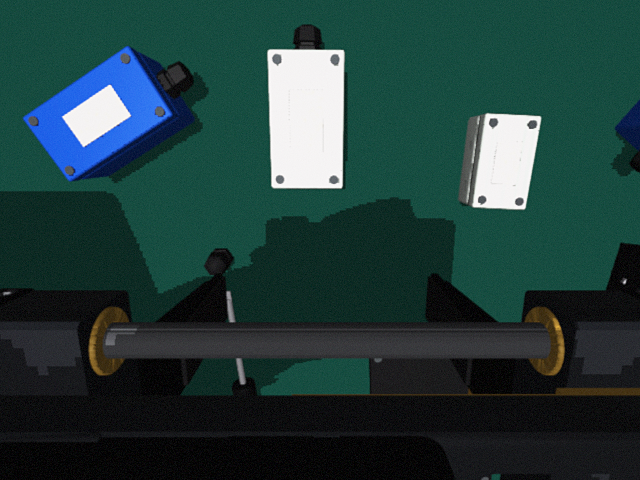

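Wrist view: the box's lid corners are (50,268), (50,344), (188,343) and (188,271), with the gland at (37,307). It is nearly axis-aligned, the gland pointing +y.

```bash
python3 - <<'E'
from h import *
w=eyes.read_camera('wrist')
q=np.array([atz(w,r,55)[:2] for r in((50,268),(50,344),(188,343),(188,271))]);print(q.round(1),q.mean(0))
p=w['pixels'];hsv=cv2.cvtColor(p,cv2.COLOR_RGB2HSV);m=((hsv[...,1]<60)&(hsv[...,2]>130)).astype(np.uint8)
n,l,st,ce=cv2.connectedComponentsWithStats(m);k=l[120,305]
r=cv2.minAreaRect(np.argwhere(l==k)[:,::-1].astype(np.float32));print(r, atz(w,r[0][::-1],55))
c=eyes.read_camera('scene');s=eyes.read_camera('side')
R=[]
for n,p in(('s',s),('c',c),('w',w)):
    d=[d for d in eyes.cut_out('box',p) if p['pixels'][d['mask']].mean(0)@[1,0,-1]>-20]
    b=[x['centre'] for x in eyes.spot_point('box',p)]
    print(n,[min(b,key=lambda v:np.hypot(*(np.array(v)-e['centre']))) for e in d[:1]],proj(p,np.array([452,290,0])).round())
E
```

```text
[[428.1 344.1]
 [482.8 344.1]
 [483.1 245.4]
 [426.7 245.4]] [455.16720546 294.74023972]
((305.5, 119.0), (138.0, 77.0), 90.0) [454.4306417  296.82718723  55.        ]
s [[208.4, 276.8]] [210. 273.]
c [[321.0, 407.9]] [317. 408.]
w [[128.1, 305.9]] [132. 306.]
```

```bash
python3 -m inch '[[[0.5,-0.08,0],0,-1],[[0.5,-0.08,0],0,-1],[[0.46,-0.09,0.3],0,-1],[[0,0,0.5],0,-1],[[0,0,0.5],0,-1],[[0,0,0.5],0,-1],[[0,0,0.4],0,-1],[[0,0,0.25],0,-1],[[0,0,0.18],0,-1],[[0,0,0],0,-1]]'
python3 -m inch '[[[0,0,0],0,0.1],[[0,0,0],0,1],[[0,0,0],0,1],[[0,0,0],0,1],[[0,0,0],0,1],[[0,0,0],0,1],[[0,0,0],0,1],[[0,0,0],0,1],[[0,0,0],0,1],[[0,0,0],0,1]]'
```

```text
t: 12.1
eef_pos: [454.6, 295.8, 27.2]
tcp_rot: [-3.141, 0.0, 1.571]
ft_force: [0.3, -0.0, 0.2]
opening: 1.0
grip_force: 0.0
t: 13.35
eef_pos: [454.7, 295.8, 27.6]
tcp_rot: [3.141, -0.0, 1.571]
ft_force: [-0.8, 0.2, 4.2]
opening: 0.588
grip_force: 30.0
```

```bash
python3 -m inch '[[[0,0,-0.4],0,1],[[0,0,-0.5],0,1],[[-0.3,0.1,-0.5],0,1],[[-0.65,0.34,0],0,1],[[-0.65,0.34,0],0,1],[[-0.65,0.34,0],0,1],[[-0.65,0.34,0],0,1],[[-0.65,0.34,0],0,1],[[-0.4,0.2,0],0,1],[[0,0,0],-0.64,1]]'
python3 - <<'E'
from h import *
c=eyes.read_camera('scene');s=eyes.read_camera('side');w=eyes.read_camera('wrist')
for t in ('corner','box','gland_tip','fixture'):
    A=eyes.spot_point(t,s);B=eyes.spot_point(t,c)
    for a in A[:3]:
        for b in B[:3]:
            x,e=tri([ray(s,a['centre']),ray(c,b['centre'])])
            if e<6: print(t,x.round(1),e.round(1),a['score'],b['score'])
print([(d['centre'],d['score'],atz(w,d['centre'],12)) for d in eyes.spot_point('corner',w)])
st=env.state();print(st['t'],st['eef_pos'],st['tcp_rot'],st['ft_force'],st['opening'])
a=cv2.cvtColor(c['pixels'],cv2.COLOR_RGB2BGR)[170:320,200:400];b=cv2.cvtColor(s['pixels'],cv2.COLOR_RGB2BGR)[190:340,260:460]
cv2.imwrite('pics/crop2.png',cv2.resize(np.hstack([a,b]),(800,300),interpolation=cv2.INTER_CUBIC))
E
```

```text
t: 14.6
eef_pos: [575.0, 56.9, 110.6]
tcp_rot: [-3.141, 0.0, 1.625]
ft_force: [-0.4, 0.8, -3.1]
opening: 0.586
grip_force: 30.0
corner [622.2 -51.9  17.6] 1.5 0.84 0.72
box [296.6 299.1  -5.5] 1.3 0.67 0.55
box [576.   58.1  89.1] 1.7 0.66 0.9
box [787.9 322.9   3.5] 4.0 0.63 0.94
gland_tip [737.2 256.3  27. ] 2.1 0.98 0.59
gland_tip [361.5 338.2  28.1] 4.9 0.97 0.94
gland_tip [576.4 137.7 113.6] 0.8 0.86 0.75
fixture [589.2   5.3  -3.8] 1.4 0.86 0.93
[]
15.2 [574.58019975  58.99001217 111.48852751] [3.14146107e+00 1.22478501e-05 1.62673158e+00] [ 0.63399707 -0.15106149 -3.08012407] 0.5872842233537109
```

View pics/crop2.png

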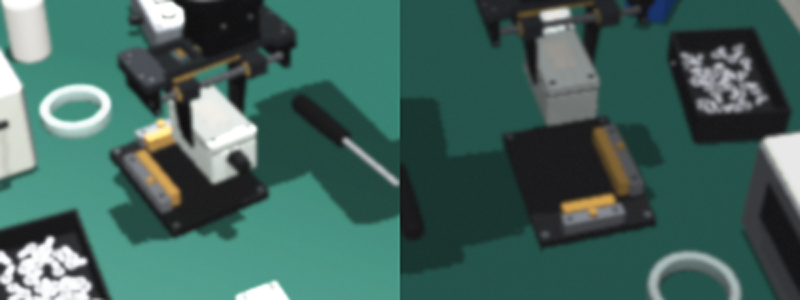

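Left panel: the held box is over the plate, gland towards the viewer, away from the end bar. Right panel: both bars are clear of it. I'll lower it short of both bars.

```bash
python3 -m inch '[[[-0.4,0,0],0,1],[[-0.35,0,0],0,1],[[0,0,0.3],0,1],[[0,0,0.3],0,1],[[0,0,0.3],0,1],[[0,0,0.2],0,1],[[0,0,0.04],0,1],[[0,0,0.04],0,1],[[0,0,0],0,1],[[0,0,0],0,1]]'
```

```text
t: 16.45
eef_pos: [577.4, 13.9, 41.1]
tcp_rot: [3.141, 0.0, 1.627]
ft_force: [-0.4, -1.3, -3.0]
opening: 0.592
grip_force: 30.0
```

```bash
python3 -m inch '[[[0,0,0.01],0,1],[[0,0,0.01],0,1],[[0,0,0.01],0,1],[[0,0,0],0,1],[[0,0,0],0,1],[[0,0,0],0,1],[[0,0,0],0,1],[[0,0,0],0,1],[[0,0,0],0,1],[[0,0,0],0,1]]'
```

```text
t: 17.7
eef_pos: [577.2, 13.9, 39.6]
tcp_rot: [3.141, 0.0, 1.627]
ft_force: [-2.4, 0.3, 6.5]
opening: 0.589
grip_force: 30.0
```

The box is on the plate. Now slowly towards the long bar.

```bash
python3 -m inch '[[[0,0.03,0],0,1],[[0,0.03,0],0,1],[[0,0.03,0],0,1],[[0,0.03,0],0,1],[[0,0.03,0],0,1],[[0,0.02,0],0,1],[[0,0.02,0],0,1],[[0,0,0],0,1],[[0,0,0],0,1],[[0,0,0],0,1]]'
```

```text
t: 18.95
eef_pos: [588.2, 14.5, 39.6]
tcp_rot: [-3.141, 0.0, 1.627]
ft_force: [-5.0, -0.5, 7.4]
opening: 0.592
grip_force: 30.0
```

```bash
python3 -m inch '[[[0,0.02,0],0,1],[[0,0.02,0],0,1],[[0,0,0],0,1],[[0,0,0],0,1],[[0,0,0],0,1],[[0,0,0],0,1],[[0,0,0],0,1],[[0,0,0],0,1],[[0,0,0],0,1],[[0,0,0],0,1]]'
```

```text
t: 20.2
eef_pos: [588.3, 14.6, 39.7]
tcp_rot: [-3.136, -0.0, 1.627]
ft_force: [-15.8, -1.6, 16.5]
opening: 0.595
grip_force: 30.0
```

The long bar is touched. Ease off 1.5 mm and slide towards the end bar.

```bash
python3 -m inch '[[[0,-0.025,-0.01],0,1],[[-0.04,0,0],0,1],[[-0.04,0,0],0,1],[[-0.04,0,0],0,1],[[-0.04,0,0],0,1],[[-0.04,0,0],0,1],[[-0.04,0,0],0,1],[[0,0,0],0,1],[[0,0,0],0,1],[[0,0,0],0,1]]'
```

```text
t: 21.45
eef_pos: [589.0, 0.8, 39.6]
tcp_rot: [-3.139, -0.001, 1.627]
ft_force: [-7.7, 4.0, 5.8]
opening: 0.586
grip_force: 30.0
```

```bash
python3 -m inch '[[[-0.03,0,0],0,1],[[-0.03,0,0],0,1],[[-0.02,0,0],0,1],[[0,0,0],0,1],[[0,0,0],0,1],[[0,0,0],0,1],[[0,0,0],0,1],[[0,0,0],0,1],[[0,0,0],0,1],[[0,0,0],0,1]]'
```

```text
t: 22.7
eef_pos: [589.2, -3.9, 39.7]
tcp_rot: [-3.139, -0.001, 1.627]
ft_force: [-7.4, 5.1, 6.9]
opening: 0.591
grip_force: 30.0
```

```bash
python3 -m inch '[[[-0.02,0,0],0,1],[[-0.02,0,0],0,1],[[-0.02,0,0],0,1],[[0,0,0],0,1],[[0,0,0],0,1],[[0,0,0],0,1],[[0,0,0],0,1],[[0,0,0],0,1],[[0,0,0],0,1],[[0,0,0],0,1]]'
```

```text
t: 23.95
eef_pos: [589.4, -6.6, 39.7]
tcp_rot: [-3.139, -0.002, 1.627]
ft_force: [-7.2, 12.2, 7.5]
opening: 0.587
grip_force: 30.0
```

```bash
python3 -m inch '[[[-0.015,0.01,0],0,1],[[0,0.01,0],0,1],[[0,0,0],0,1],[[0,0,0],0,1],[[0,0,0],0,1],[[0,0,0],0,1],[[0,0,0],0,1],[[0,0,0],0,1],[[0,0,0],0,1],[[0,0,0],0,1]]'
python3 - <<'E'
from h import *
c=eyes.read_camera('scene');s=eyes.read_camera('side')
for t in ('corner','box','gland_tip'):
    A=eyes.spot_point(t,s);B=eyes.spot_point(t,c)
    for a in A[:3]:
        for b in B[:3]:
            x,e=tri([ray(s,a['centre']),ray(c,b['centre'])])
            if e<6: print(t,x.round(1),e.round(1),a['score'],b['score'])
st=env.state();print(st['t'],st['eef_pos'],st['tcp_rot'],st['ft_force'],st['moment'],st['opening'])
a=cv2.cvtColor(c['pixels'],cv2.COLOR_RGB2BGR)[215:305,240:360];b=cv2.cvtColor(s['pixels'],cv2.COLOR_RGB2BGR)[230:320,300:420]
cv2.imwrite('pics/crop3.png',cv2.resize(np.hstack([a,b]),(800,300),interpolation=cv2.INTER_CUBIC))
E
```

```text
t: 25.2
eef_pos: [589.4, -6.7, 39.7]
tcp_rot: [-3.136, -0.003, 1.626]
ft_force: [-12.6, 16.2, 11.9]
opening: 0.585
grip_force: 30.0
corner [619.2 -53.8  18. ] 1.0 0.62 0.86
box [779.8 320.8   3.3] 1.3 0.66 0.88
box [586.4  -4.5   9.3] 1.6 0.64 0.8
box [297.7 302.4  -5.9] 2.1 0.57 0.84
gland_tip [593.8  71.9  39.8] 2.3 0.77 0.63
gland_tip [736.5 258.5  27.6] 0.2 0.7 0.62
25.6 [589.41495212  -6.74274144  39.71489585] [-3.13648094e+00 -3.00146902e-03  1.62635736e+00] [-14.14260769  16.68910938  11.44004743] [ 2.66691044  2.07170803 -0.20315844] 0.5880223883985766
```

View pics/crop3.png

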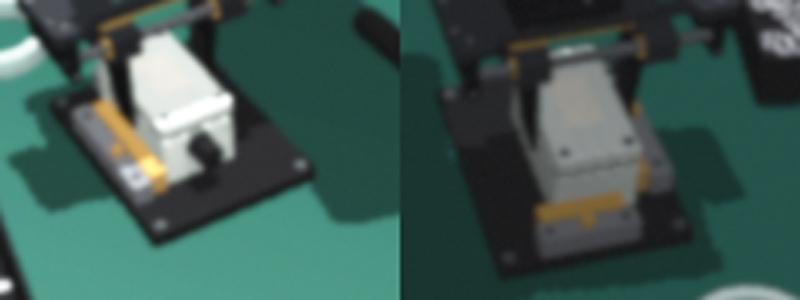

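Both panels show the box seated against both bars, with the gland away from the end bar. I'll check squareness with small turns, watching the moment.

```bash
cat > m.py <<'E'
from h import *
st=env.state();print(st['t'],st['eef_pos'].round(2),st['tcp_rot'].round(4),st['ft_force'].round(1),st['moment'].round(2))
E
python3 m.py
python3 -m inch '[[[0,0,0],0.1,1],[[0,0,0],0.1,1],[[0,0,0],0,1],[[0,0,0],0,1],[[0,0,0],0,1],[[0,0,0],0,1],[[0,0,0],0,1],[[0,0,0],0,1],[[0,0,0],0,1],[[0,0,0],0,1]]' >/dev/null; python3 m.py
python3 -m inch '[[[0,0,0],-0.2,1],[[0,0,0],-0.2,1],[[0,0,0],0,1],[[0,0,0],0,1],[[0,0,0],0,1],[[0,0,0],0,1],[[0,0,0],0,1],[[0,0,0],0,1],[[0,0,0],0,1],[[0,0,0],0,1]]' >/dev/null; python3 m.py
```

```text
25.6 [589.41  -6.74  39.71] [-3.1365e+00 -3.0000e-03  1.6264e+00] [-14.1  16.7  11.4] [ 2.67  2.07 -0.2 ]
26.85 [589.44  -7.08  39.7 ] [-3.1363e+00 -1.9000e-03  1.6114e+00] [-13.2  13.9  12.2] [2.33 2.18 0.89]
28.1 [589.29  -7.39  39.67] [-3.1361e+00 -3.0000e-03  1.6419e+00] [-13.3  11.   11.6] [ 1.73  2.4  -1.02]
```

The moment is symmetric about a tool yaw of 1.624, so that is square. Return there and restore the push.

```bash
python3 -m inch '[[[0,0,0],0.1,1],[[0,0,0],0.1,1],[[-0.01,0,0],0,1],[[0,0,0],0,1],[[0,0,0],0,1],[[0,0,0],0,1],[[0,0,0],0,1],[[0,0,0],0,1],[[0,0,0],0,1],[[0,0,0],0,1]]' >/dev/null; python3 m.py
```

```text
29.35 [589.49  -7.64  39.7 ] [-3.1364e+00 -2.5000e-03  1.6270e+00] [-12.2  14.4  12.4] [2.26 2.27 0.02]
```

```bash
python3 -c "
from cell import env
print(env.job_done())"
```

```text
the job is handed in; nothing more can be done
None
```

I pressed the round, square and long keys in that order, then handed the job in with the box held square in the corner, pushing on the long bar with about 12 N and the end bar with about 14 N (wrist readings, including a little plate friction); no verdict was returned.

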